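# Shut the guard of the loaded test fixture

### The arm

A 6-joint arm with a two-finger parallel gripper is mounted at the origin on a cart in front of the work surface, level with it; the furniture and walls round the work are solid. World frame = base frame: x ahead of the robot, y to its left, z up, the work surface at z = 0. Lengths are in m, angles in rad, forces in N, time in s.
With the tool pointing down it reaches from about 0.4 to 0.825 m from the base axis. Payload 7 kg.
Tool frame: the origin (TCP) lies midway between the tips of the shut fingers; the grasp point (between the pads) lies hold_point_z behind it (hold_point_z is the distance from the TCP to the grasp point, in m); z points along the fingers, y is the line along which they close (so a half turn about z gives the same grasp; the last joint's range is limited). The gripper opens to 88 mm and grips with 3 to 60 N. Pads are 19 mm wide; open, the fingers measure 130 mm over their backs; the gripper's body (78 mm by 193 mm) begins 47 mm behind the grasp point.
Start: joints at [1.473, 0.359, 0.012, 0, -1.224, -0.288], TCP at [0.254, 0.625, 0.227] pointing down, gripper open.
Joint ranges: [-3.07, 3.07], [-1.43, 2.12], [-1.02, 1.25], [-3.03, 1.67], [-3.05, -0], [-3.03, 3.03]. Speed limits (rad/s): [2.39, 2.39, 3.01, 3.14, 3.14, 3.14].

### API

Orientations are given as [roll, pitch, yaw] about the fixed x, y, z axes, in that order (R = Rz(yaw) Ry(pitch) Rx(roll)).
In Python, from station import * gives the robot as it stands.
- The arm moves only by the tool apply_moves, never from a script. Its argument "steps" is a list of rows, each an object with "translation": the shift along the world's x, y, z scaled (see below), a list of three; "rotation": the turn, a rotation vector about the world's x, y, z scaled (see below), a list of three. A call has exactly 10 rows; each row is the pose to reach, as a shift and turn from the pose commanded when the call began; what a row does not reach only later rows make up. The controller multiplies each number of a shift by 250 mm and each number of a turn by 30 degrees. A row lasts 1/12 s, in which the tool goes at most 41.7 mm and 7.16 degrees, less where a joint would pass 70% of its speed; a pose out of reach is approached as far as the arm can. A call with a number of a shift or a turn outside -1 to 1 is refused whole. A call with a gripper value outside its range is refused whole. "jaw" is the closure, from -1 (fully open) to 1 (shut), so that 0 is half open, set as the call begins (left out, the last holds). The fingers move at their own pace and stop on an object; "newtons" is the grip in N (left out, the last holds). Time passes only in rows, so rows that repeat a pose let the fingers close, or fill a call up. It gives the time, the measured TCP pose, the force, the opening and the grip force at its end, in the units of the state.
- get_state(): the state, without advancing time (a new reading comes with each control period).
- grab_frame(name): name is "side" or "top"; returns the picture (480x640x3 uint8, blue, green, red); there is no depth.
- camera_model(name): a dict with "fx", "fy", "cx", "cy" (pixels), "k1" (the pictures are not rectified: a ray, as slopes to the right and down, at radius r is drawn at 1 + k1 r^2 times it, then the intrinsics apply), "xyz" and "rotation" of the camera in the world. Camera axes: x right, y down, z forward; pixel columns grow to the right and rows downward; lengths in m; the calibration is good to about 2 mm. A picture is of the moment at which its call begins. camera_model takes no time and is no camera call.
- job_done(): hands the job in; it is judged then, once.
The state is a dict: "t": time; "q": joint angles; "qd": joint speeds; "joint_efforts": joint torques, N m; "eef_pos": TCP position; "ee_rot": TCP orientation; "force": force on the tool from outside, world axes, zero at the start; "moment": the same for the moment, N m; "width": finger opening in m; "gripper_force": force on a finger pad.
Only numpy, scipy, OpenCV 4.12 (cv2) and the standard library are available. Lean on these libraries where they do the work, as an engineer would, in place of code of your own. Each camera call takes 0.05 s, during which the arm holds its last target. There are 200 camera calls.

### The job

Two identical small test fixtures stand on the bench with their sliding guards open. Find the one that has the brown test coupon lying in its nest and push its guard over the coupon, fully home until the latch clicks and holds it. Leave the coupon in its nest and leave the empty fixture's guard open as it is.

Things in the scene. Friction and masses are not known exactly. Their poses are not given: they have to be found in the camera images.
- guard (a joint): opening (m) of the LOADED fixture's guard: 0 = home on its hard stop and latched; starts 0.08-0.10 open. Aluminium hood 100 mm long, 104 wide, flat top 70 mm above the bench, on a fixed base. About 1 N of friction, stays where left; between 14 and 7 mm from home a sprung latch roller resists with about 5 N (less than 12), then drops with a click and pulls the guard home.
- guard_handle (a point): centre (85 mm above the bench) of the black handle block on the LOADED fixture's guard: 14 mm thick in x, 60 wide in y, from 70 to 100 mm up. Its x axis is level, the way the guard closes; z is up. The hood's flat top runs 13 mm behind (-x) and 73 mm ahead of the handle's faces. A fixed latch tower 40 mm wide, up to 115 high, begins 80 mm ahead of the handle's centre when shut.
- spare_guard_handle (a point): centre of the same handle on the guard of the identical EMPTY fixture (no coupon), same shape and axes; this guard is open too and must stay as it is
- test_coupon: plain brown bakelite block 35 x 50 x 12 mm (x, y, z) lying loose in the nest of the loaded fixture, origin at the centre of its underside, 28 mm above the bench; the nest's lips are 7 mm high with about 2 mm of play. The shut guard covers it with over 15 mm of clearance.

How it is judged:
By the outcome, as a careful person would: the job done as asked, in the order asked, and still so for the second after the job is handed in, with the robot touching nothing.
It also fails if it takes over 35 s, if anything falls off the work surface, if the arm or the gripper's body presses on something with over 40 N, if the wrist force passes 120 N, or if a joint passes its speed limit or range.

## Working session

There is one attempt and no reset: what is moved stays moved. The work goes in short steps, Python scripts to look and compute and a tool call to move; the robot and the scene stay as the last step left them, time stands still between calls to the robot, and variables do not carry over. Pictures are saved under pics/ and viewed, at most 10 in all, crops included, and the job is handed in when it is done.

Besides the shell and the picture viewer there is one more tool, called after "Call:" in YAML: its name, and indented under it one key for each argument. apply_moves: Moves the arm, as the interface text tells. Shifts and turns lie within -1 to 1; 1 stands for 250 mm of shift or 30 degrees of turn. Its arguments: {"type":"object","properties":{"steps":{"type":"array"},"jaw":{"type":"number"},"newtons":{"type":"number"}},"required":["steps"]}

```bash
mkdir -p pics; python3 - <<'E'
from station import *
import cv2
for n in("top","side"):
    cv2.imwrite(f"pics/{n}0.png",grab_frame(n)); print(n,camera_model(n))
s=get_state();print(s)
E
```

```text
top {'fx': 619.1373683673123, 'fy': 619.1373683673123, 'cx': 329.5862381726069, 'cy': 242.4874877068305, 'k1': -0.04158156950927298, 'xyz': array([ 0.29711313, -0.05763759,  1.13873829]), 'rotation': array([-2.97654399, -0.00595807, -1.55279542])}
side {'fx': 477.4444150067305, 'fy': 477.4444150067305, 'cx': 318.38440617029335, 'cy': 235.5484919677751, 'k1': -0.0015371911659629398, 'xyz': array([ 0.50179517, -0.84664623,  0.4246969 ]), 'rotation': array([-1.9628771 , -0.02279115,  0.06659816])}
{'t': 0.1, 'q': array([ 1.47307728e+00,  3.59320558e-01,  1.11633856e-02, -3.10632639e-04,
       -1.22407713e+00, -2.88105891e-01]), 'qd': array([ 0.00034166, -0.00017806,  0.00082002,  0.00216706, -0.00035002,
       -0.00071032]), 'joint_efforts': array([-7.59246705e-04, -5.84166920e+01,  2.93751025e+01,  7.01555058e+00,
        1.01212136e-02, -5.85136172e-05]), 'eef_pos': array([0.25387598, 0.62497959, 0.22571818]), 'ee_rot': array([ 3.14013097e+00, -1.28624972e-04, -3.85930615e-01]), 'force': array([ 0.59210099, -0.89890379, -0.74380522]), 'moment': array([-0.00638085,  0.026401  ,  0.00203595]), 'gripper_force': 0.0, 'width': 0.08737528809977904}
```

View pics/top0.png

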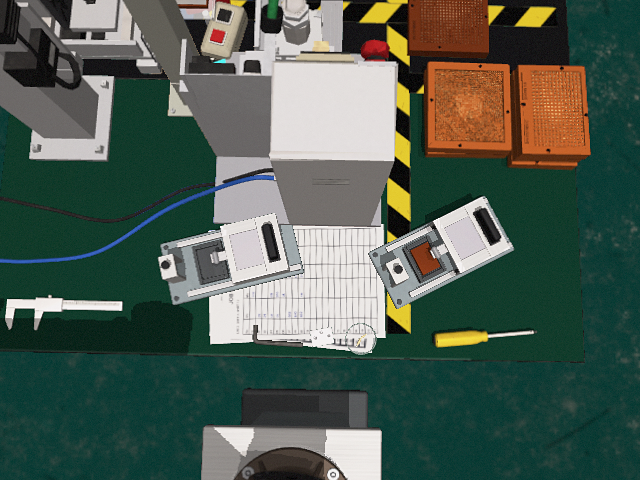

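View pics/side0.png

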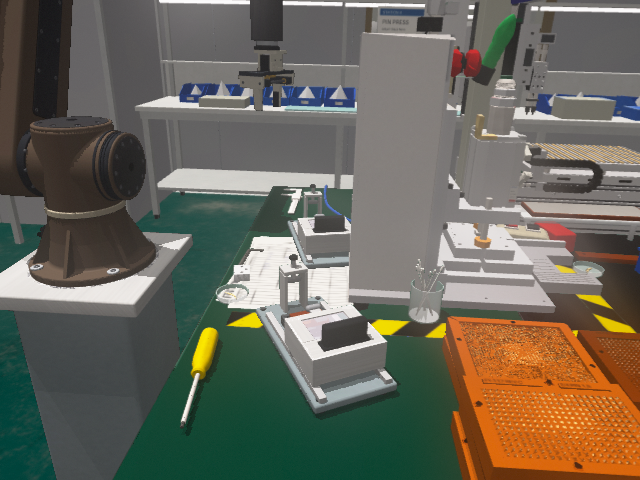

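The loaded fixture is the right one: brown coupon at about (424,259), handle at (487,226) in the top view. The empty fixture is the left one, with its handle at (269,242). A tall white press stands between the arm and the loaded fixture, with its top-face front edge at row 160 and its foot at about row 225.

```bash
cat > h.py <<'E'
from station import *
import cv2, numpy as np
from scipy.spatial.transform import Rotation as R
def cam(n):
    c=camera_model(n); return c,R.from_euler('xyz',c['rotation']).as_matrix()
def rays(n,p):
    c,M=cam(n); K=np.array([[c['fx'],0,c['cx']],[0,c['fy'],c['cy']],[0,0,1.]])
    u=cv2.undistortPoints(np.array(p,float).reshape(-1,1,2),K,np.array([c['k1'],0,0,0.]))[:,0]
    return c['xyz'],np.c_[u,np.ones(len(u))]@M.T
def plane(n,p,z):
    o,d=rays(n,p); return o+d*((z-o[2])/d[:,2])[:,None]
def proj(n,P):
    c,M=cam(n); q=(np.array(P)-c['xyz'])@M; a=q[:,:2]/q[:,2:]; a=a*(1+c['k1']*(a**2).sum(1,keepdims=True))
    return a*[c['fx'],c['fy']]+[c['cx'],c['cy']]
def blob(img,mask,box):
    x0,y0,x1,y1=box; m=np.zeros(mask.shape,np.uint8); m[y0:y1,x0:x1]=mask[y0:y1,x0:x1]*255
    cs,_=cv2.findContours(m,cv2.RETR_EXTERNAL,cv2.CHAIN_APPROX_NONE); c=max(cs,key=cv2.contourArea); return c,cv2.minAreaRect(c)
E
python3 - <<'E'
from h import *
np.set_printoptions(precision=4,suppress=True)
im=cv2.imread('pics/top0.png'); 
c,r=blob(im,im.max(2)<60,(465,195,510,255)); print('handle',cv2.contourArea(c),r,cv2.boxPoints(r).tolist()); print(plane('top',cv2.boxPoints(r),.1))
b,g,rr=[im[...,i].astype(int) for i in range(3)]
c2,r2=blob(im,(rr>80)&(rr>b+50),(400,230,450,290)); print('coupon',cv2.contourArea(c2),r2); print(plane('top',[r2[0]],.04),plane('top',cv2.boxPoints(r2),.04))
print('base corners',plane('top',[(369,250),(397,307),(513,245)],.01))
print('press foot',plane('top',[(288,224),(381,224),(215,224)],0.))
# press top front right corner heights: side px ~ (352,35),(447,38)
for p,q in(((272,160),(352,36)),((395,160),(447,38))):
    o,d=rays('top',[p]);o2,d2=rays('side',[q])
    A=np.c_[d[0],-d2[0]];t=np.linalg.lstsq(A,o2-o,rcond=None)[0];print('presstop',p,o+d[0]*t[0],o2+d2[0]*t[1])
for z in(.3,.35,.4,.45):print(z,plane('top',[(272,160),(395,160),(272,62),(397,62)],z)[:,:2].tolist())
E
python3 -c "
import cv2
a=cv2.imread('pics/top0.png')[185:320,355:525];b=cv2.imread('pics/side0.png')[240:410,245:405]
a=cv2.resize(a,(510,405),interpolation=2);cv2.imwrite('pics/c0.png',a)"
```

```text
handle 464.5 ((505.8427429199219, 211.62124633789062), (49.24369812011719, 20.62136459350586), 61.11341857910156) [[484.9206848144531, 195.04376220703125], [502.9762878417969, 185.08206176757812], [526.7647705078125, 228.19873046875], [508.7091979980469, 238.16043090820312]]
[[ 0.5585 -0.328   0.1   ]
 [ 0.577  -0.36    0.1   ]
 [ 0.5015 -0.399   0.1   ]
 [ 0.4835 -0.3672  0.1   ]]
coupon 445.0 ((424.9653015136719, 257.83404541015625), (27.711915969848633, 19.37505340576172), 62.241458892822266)
[[ 0.4555 -0.2326  0.04  ]] [[ 0.4691 -0.2056  0.04  ]
 [ 0.4862 -0.2366  0.04  ]
 [ 0.442  -0.2595  0.04  ]
 [ 0.4252 -0.2286  0.04  ]]
base corners [[ 0.4725 -0.134   0.01  ]
 [ 0.3686 -0.1858  0.01  ]
 [ 0.487  -0.4016  0.01  ]]
press foot [[ 0.5205  0.0175  0.    ]
 [ 0.5239 -0.1568  0.    ]
 [ 0.5179  0.1544  0.    ]]
presstop (272, 160) [0.5123 0.0101 0.433 ] [0.5002 0.0101 0.4293]
presstop (395, 160) [ 0.5265 -0.1394  0.3963] [ 0.6254 -0.1573  0.4288]
0.3 [[0.5528486140340609, 0.022909812775285657], [0.5562909815387416, -0.15003642343394352], [0.700312405152792, 0.02805651090946845], [0.7041333537079526, -0.1531200294914088]]
0.35 [[0.5376033647336003, 0.01810811208842039], [0.5408405211774865, -0.14452821951456168], [0.6762763451782534, 0.022947998302531206], [0.679869514187744, -0.14742800148315088]]
0.4 [[0.5223581154331396, 0.013306411401555127], [0.5253900608162313, -0.13902001559517985], [0.652240285203715, 0.017839485695593973], [0.6556056746675356, -0.14173597347489295]]
0.45 [[0.5071128661326789, 0.008504710714689875], [0.5099396004549761, -0.13351181167579804], [0.6282042252291766, 0.012730973088656741], [0.631341835147327, -0.136043945466635]]
```

View pics/c0.png

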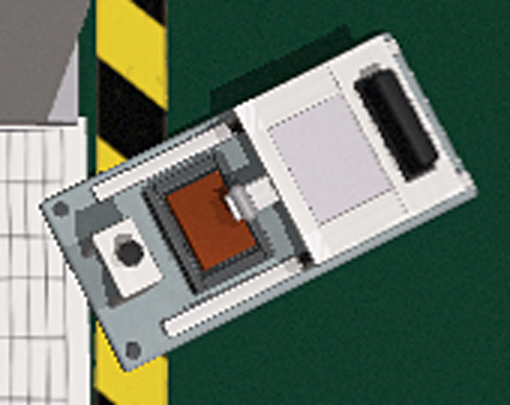

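The crop shows the loaded fixture clearly: handle from about crop (357,78) to (440,163), tower knob at crop (130,252), base corners at (40,205), (127,368) and (478,190). My handle mask picked up background, so I'll redo it with a tighter region and start the arm on its way.

```bash
python3 - <<'E'
from h import *
np.set_printoptions(precision=4,suppress=True)
f=lambda P:[(x/3+355,y/3+185) for x,y in P]
e=plane('top',f([(390,68),(440,163)]),.1); print('rear top edge',e, np.linalg.norm(e[0]-e[1]))
t=e[0]-e[1]; print('edge angle',np.degrees(np.arctan2(t[1],t[0])))
b=plane('top',f([(40,205),(127,368),(478,190)]),.01); 
print('base',np.degrees(np.arctan2(*(b[0]-b[1])[1::-1])),np.degrees(np.arctan2(*(b[1]-b[2])[1::-1])))
k=plane('top',f([(130,252)]),.115);print('knob',k)
m=e.mean(0); print('handle->knob ang',np.degrees(np.arctan2(*(k[0]-m)[1::-1])),np.linalg.norm((k[0]-m)[:2]))
im=cv2.imread('pics/top0.png'); x,y,w,h=470,203,35,45
mm=(im[y:y+h,x:x+w].max(2)<70); n,l,s,c=cv2.connectedComponentsWithStats(mm.astype(np.uint8)); print(s[1:],c[1:]+[x,y])
p=plane('top',[(269,242)],.1);print('spare',p)
E
```

```text
rear top edge [[ 0.5362 -0.3276  0.1   ]
 [ 0.4813 -0.3549  0.1   ]] 0.061340920135594015
edge angle 26.50855142675192
base 28.445114619800936 117.52337521500148
knob [[ 0.4251 -0.176   0.115 ]]
handle->knob ang 116.84118907874846 0.18518615548351594
[[ 20   0  15  27 220]
 [  3   5  28  37 477]] [[499.2909 211.9   ]
 [486.956  225.5954]]
spare [[0.4691 0.0423 0.1   ]]
```

Call:
apply_moves:
  steps:
    - {"translation": [0.02, -0.13, 0], "rotation": [0, 0, 0.08]}
    - {"translation": [0.04, -0.26, 0.02], "rotation": [0, 0, 0.16]}
    - {"translation": [0.06, -0.39, 0.04], "rotation": [0, 0, 0.24]}
    - {"translation": [0.08, -0.52, 0.06], "rotation": [0, 0, 0.32]}
    - {"translation": [0.1, -0.65, 0.08], "rotation": [0, 0, 0.4]}
    - {"translation": [0.12, -0.78, 0.08], "rotation": [0, 0, 0.48]}
    - {"translation": [0.14, -0.91, 0.08], "rotation": [0, 0, 0.56]}
    - {"translation": [0.16, -1.0, 0.08], "rotation": [0, 0, 0.64]}
    - {"translation": [0.18, -1.0, 0.08], "rotation": [0, 0, 0.73]}
    - {"translation": [0.18, -1.0, 0.08], "rotation": [0, 0, 0.73]}
  jaw: 1

```text
t: 0.93
eef_pos: [0.2995, 0.3742, 0.247]
ee_rot: [-3.141, -0.0, -0.003]
force: [-0.4, 0.5, -0.6]
width: 0.0265
gripper_force: 0.0
```

Call:
apply_moves:
  steps:
    - {"translation": [0.04, -0.12, 0], "rotation": [0, 0, 0]}
    - {"translation": [0.08, -0.24, 0], "rotation": [0, 0, 0]}
    - {"translation": [0.12, -0.36, 0], "rotation": [0, 0, 0]}
    - {"translation": [0.17, -0.48, 0], "rotation": [0, 0, 0]}
    - {"translation": [0.22, -0.58, 0], "rotation": [0, 0, 0]}
    - {"translation": [0.28, -0.68, 0], "rotation": [0, 0, 0]}
    - {"translation": [0.34, -0.78, 0], "rotation": [0, 0, 0]}
    - {"translation": [0.4, -0.88, 0], "rotation": [0, 0, 0]}
    - {"translation": [0.44, -0.98, 0], "rotation": [0, 0, 0]}
    - {"translation": [0.45, -1.0, 0], "rotation": [0, 0, 0]}

```text
t: 1.77
eef_pos: [0.4122, 0.1233, 0.2462]
ee_rot: [3.141, 0.001, -0.007]
force: [0.2, 0.3, -0.4]
width: 0.0002
gripper_force: 0.0
```

Call:
apply_moves:
  steps:
    - {"translation": [0.04, -0.1, 0], "rotation": [0, 0, 0]}
    - {"translation": [0.07, -0.2, 0], "rotation": [0, 0, 0]}
    - {"translation": [0.08, -0.3, 0], "rotation": [0, 0, 0]}
    - {"translation": [0.08, -0.4, 0], "rotation": [0, 0, 0]}
    - {"translation": [0.08, -0.5, 0], "rotation": [0, 0, 0]}
    - {"translation": [0.08, -0.6, 0], "rotation": [0, 0, 0]}
    - {"translation": [0.08, -0.7, 0], "rotation": [0, 0, 0]}
    - {"translation": [0.06, -0.8, 0], "rotation": [0, 0, 0]}
    - {"translation": [0.04, -0.9, 0], "rotation": [0, 0, 0]}
    - {"translation": [0.02, -1.0, 0], "rotation": [0, 0, 0]}

```text
t: 2.6
eef_pos: [0.4166, -0.1252, 0.2463]
ee_rot: [-3.142, 0.001, -0.005]
force: [1.0, 0.3, 0.4]
width: 0.0004
gripper_force: 0.0
```

Call:
apply_moves:
  steps:
    - {"translation": [0, -0.1, 0], "rotation": [0, 0, 0]}
    - {"translation": [-0.02, -0.2, 0], "rotation": [0, 0, 0]}
    - {"translation": [-0.04, -0.3, 0], "rotation": [0, 0, -0.1]}
    - {"translation": [-0.04, -0.4, 0], "rotation": [0, 0, -0.2]}
    - {"translation": [-0.04, -0.5, 0], "rotation": [0, 0, -0.35]}
    - {"translation": [-0.02, -0.6, 0], "rotation": [0, 0, -0.5]}
    - {"translation": [0, -0.7, 0], "rotation": [0, 0, -0.65]}
    - {"translation": [0.04, -0.8, 0], "rotation": [0, 0, -0.8]}
    - {"translation": [0.08, -0.9, 0], "rotation": [0, 0, -0.95]}
    - {"translation": [0.12, -1.0, 0], "rotation": [0, 0, -1.0]}

```text
t: 3.43
eef_pos: [0.4475, -0.3756, 0.246]
ee_rot: [-3.142, 0.001, -0.533]
force: [-0.1, -0.3, 0.5]
width: 0.0005
gripper_force: 0.0
```

Call:
apply_moves:
  steps:
    - {"translation": [0.04, 0, 0], "rotation": [0, 0, -0.15]}
    - {"translation": [0.08, 0, 0], "rotation": [0, 0, -0.3]}
    - {"translation": [0.12, 0, 0], "rotation": [0, 0, -0.45]}
    - {"translation": [0.16, 0, 0], "rotation": [0, 0, -0.6]}
    - {"translation": [0.2, 0, 0], "rotation": [0, 0, -0.75]}
    - {"translation": [0.25, 0, -0.08], "rotation": [0, 0, -0.9]}
    - {"translation": [0.3, 0, -0.16], "rotation": [0, 0, -1.0]}
    - {"translation": [0.33, 0, -0.24], "rotation": [0, 0, -1.0]}
    - {"translation": [0.33, 0, -0.3], "rotation": [0, 0, -1.0]}
    - {"translation": [0.33, 0, -0.3], "rotation": [0, 0, -1.0]}

```text
t: 4.27
eef_pos: [0.5282, -0.3729, 0.1667]
ee_rot: [3.138, 0.006, -1.052]
force: [-0.1, 0.4, -0.5]
width: 0.0001
gripper_force: 0.0
```

```bash
python3 - <<'E'
from h import *
s=get_state();print(s['t'],s['eef_pos'],s['ee_rot'],s['force'])
a=grab_frame('top')[160:320,340:540];b=grab_frame('side')[160:420,200:440]
cv2.imwrite('pics/c1.png',np.hstack([cv2.resize(a,(400,320)),cv2.resize(b,(295,320))]))
E
```

```text
4.2667 [ 0.52820306 -0.37286288  0.16674126] [ 3.13772361  0.00605141 -1.0519067 ] [-0.14855905  0.42163927 -0.45302568]
```

View pics/c1.png

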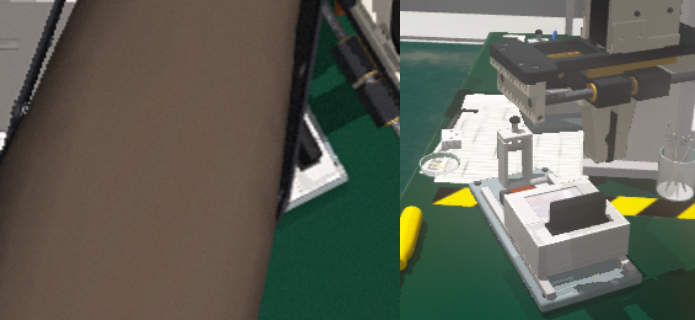

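The arm hides the fixture in the top view. The side view shows the shut fingers above and behind the handle (about 37 mm by the numbers), with the guard and coupon undisturbed. I'll descend behind the handle.

Call:
apply_moves:
  steps:
    - {"translation": [0, 0, -0.06], "rotation": [0, 0, -0.08]}
    - {"translation": [0, 0, -0.12], "rotation": [0, 0, -0.08]}
    - {"translation": [0, 0, -0.18], "rotation": [0, 0, -0.08]}
    - {"translation": [0, 0, -0.22], "rotation": [0, 0, -0.08]}
    - {"translation": [0, 0, -0.26], "rotation": [0, 0, -0.08]}
    - {"translation": [0, 0, -0.29], "rotation": [0, 0, -0.08]}
    - {"translation": [0, 0, -0.32], "rotation": [0, 0, -0.08]}
    - {"translation": [0, 0, -0.33], "rotation": [0, 0, -0.08]}
    - {"translation": [0, 0, -0.33], "rotation": [0, 0, -0.08]}
    - {"translation": [0, 0, -0.33], "rotation": [0, 0, -0.08]}

```text
t: 5.2
eef_pos: [0.5292, -0.3748, 0.0894]
ee_rot: [-3.142, -0.0, -1.093]
force: [-0.0, -0.7, 0.0]
width: 0.0006
gripper_force: 0.0
```

```bash
python3 - <<'E'
from h import *
s=get_state();print(s['t'],s['eef_pos'],s['ee_rot'],s['force'])
b=grab_frame('side')[230:420,230:430]
cv2.imwrite('pics/c2.png',cv2.resize(b,(600,570)))
E
```

```text
5.2 [ 0.52921735 -0.37480965  0.08936   ] [-3.14152610e+00 -3.62742926e-04 -1.09255560e+00] [-0.01780802 -0.65741782  0.04201984]
```

View pics/c2.png

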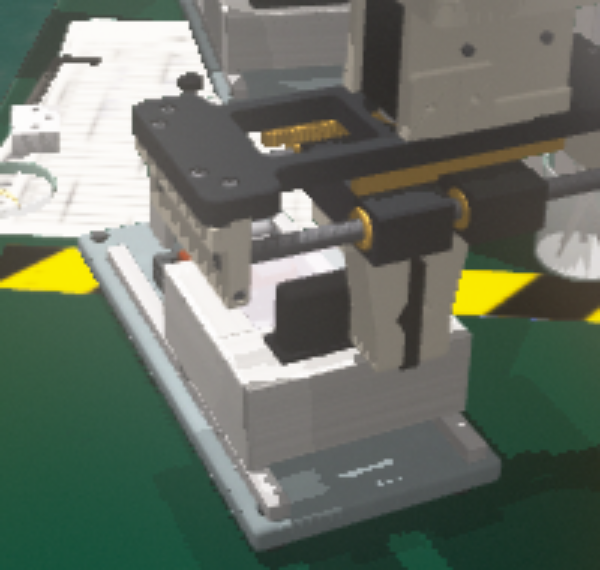

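The fingers are down behind the handle, tip at crop (390,365), with the handle at about (270–350, 275–360). They look a little right of the handle's middle, so I'll check by projecting into the side view.

```bash
python3 - <<'E'
from h import *
np.set_printoptions(precision=4,suppress=True)
print('pred rear top edge in side0',proj('side',[[.5362,-.3276,.1],[.4813,-.3549,.1]]))
print('pred TCP',proj('side',[get_state()['eef_pos']]), 'in crop', (proj('side',[get_state()['eef_pos']])-230)*3)
im=cv2.imread('pics/side0.png'); x,y,w,h=312,308,62,50
m=(im[y:y+h,x:x+w].max(2)<75).astype(np.uint8)
cs,_=cv2.findContours(m,0,1); c=max(cs,key=cv2.contourArea)+[x,y]
print(cv2.approxPolyDP(c,2,True)[:,0].tolist())
E
```

```text
pred rear top edge in side0 [[367.1911 318.4727]
 [322.4034 328.1167]]
pred TCP [[361.9202 347.3922]] in crop [[395.7605 352.1767]]
[[373, 320], [362, 316], [342, 321], [338, 326], [322, 326], [322, 340], [318, 343], [327, 350], [369, 338], [365, 333], [366, 322], [370, 323]]
```

Prediction and picture agree to within a few mm, so I'll push along (-0.457, 0.889): 75 mm first.

Call:
apply_moves:
  steps:
    - {"translation": [0, 0, -0.03], "rotation": [0, 0, 0]}
    - {"translation": [-0.015, 0.03, -0.03], "rotation": [0, 0, 0]}
    - {"translation": [-0.03, 0.06, -0.03], "rotation": [0, 0, 0]}
    - {"translation": [-0.046, 0.09, -0.03], "rotation": [0, 0, 0]}
    - {"translation": [-0.061, 0.12, -0.03], "rotation": [0, 0, 0]}
    - {"translation": [-0.077, 0.15, -0.03], "rotation": [0, 0, 0]}
    - {"translation": [-0.092, 0.18, -0.03], "rotation": [0, 0, 0]}
    - {"translation": [-0.108, 0.21, -0.03], "rotation": [0, 0, 0]}
    - {"translation": [-0.123, 0.24, -0.03], "rotation": [0, 0, 0]}
    - {"translation": [-0.138, 0.27, -0.03], "rotation": [0, 0, 0]}

```text
t: 6.08
eef_pos: [0.4941, -0.3064, 0.0818]
ee_rot: [-3.142, -0.0, -1.092]
force: [-0.9, -1.4, 0.7]
width: 0.0003
gripper_force: 0.7
```

```bash
python3 - <<'E'
from h import *
s=get_state();print(s['t'],s['eef_pos'],s['ee_rot'],s['force'])
b=grab_frame('side')[230:420,230:430]
cv2.imwrite('pics/c3.png',cv2.resize(b,(600,570)))
E
```

```text
6.0833 [ 0.49412377 -0.30642526  0.08178097] [-3.14152664e+00 -2.27126549e-04 -1.09246668e+00] [-0.91716163 -1.37358657  0.6808136 ]
```

View pics/c3.png

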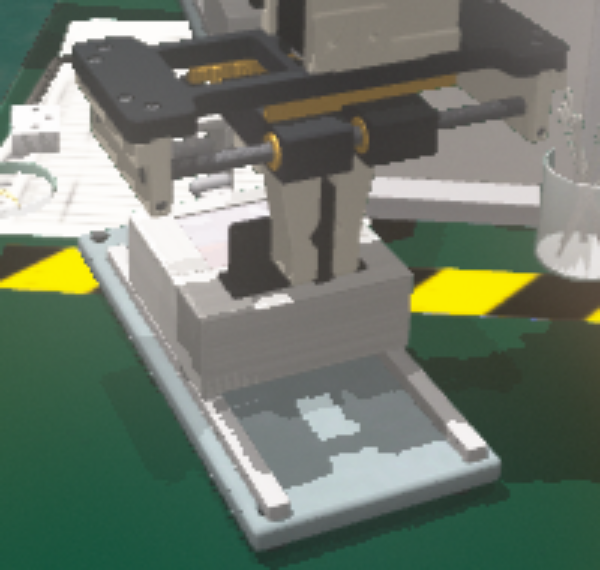

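The guard has slid about 45 mm with the fingers square on the handle. I'll continue slowly.

Call:
apply_moves:
  steps:
    - {"translation": [-0.006, 0.011, 0], "rotation": [0, 0, 0]}
    - {"translation": [-0.011, 0.021, 0], "rotation": [0, 0, 0]}
    - {"translation": [-0.017, 0.032, 0], "rotation": [0, 0, 0]}
    - {"translation": [-0.022, 0.043, 0], "rotation": [0, 0, 0]}
    - {"translation": [-0.027, 0.053, 0], "rotation": [0, 0, 0]}
    - {"translation": [-0.033, 0.064, 0], "rotation": [0, 0, 0]}
    - {"translation": [-0.038, 0.075, 0], "rotation": [0, 0, 0]}
    - {"translation": [-0.044, 0.085, 0], "rotation": [0, 0, 0]}
    - {"translation": [-0.049, 0.096, 0], "rotation": [0, 0, 0]}
    - {"translation": [-0.055, 0.107, 0], "rotation": [0, 0, 0]}

```text
t: 6.97
eef_pos: [0.4809, -0.2804, 0.0816]
ee_rot: [-3.141, -0.0, -1.093]
force: [0.7, -1.4, 1.4]
width: 0.0006
gripper_force: 0.5
```

Call:
apply_moves:
  steps:
    - {"translation": [-0.002, 0.004, 0], "rotation": [0, 0, 0]}
    - {"translation": [-0.004, 0.007, 0], "rotation": [0, 0, 0]}
    - {"translation": [-0.006, 0.011, 0], "rotation": [0, 0, 0]}
    - {"translation": [-0.007, 0.014, 0], "rotation": [0, 0, 0]}
    - {"translation": [-0.009, 0.018, 0], "rotation": [0, 0, 0]}
    - {"translation": [-0.011, 0.021, 0], "rotation": [0, 0, 0]}
    - {"translation": [-0.013, 0.025, 0], "rotation": [0, 0, 0]}
    - {"translation": [-0.015, 0.028, 0], "rotation": [0, 0, 0]}
    - {"translation": [-0.016, 0.032, 0], "rotation": [0, 0, 0]}
    - {"translation": [-0.018, 0.036, 0], "rotation": [0, 0, 0]}

```text
t: 7.8
eef_pos: [0.4778, -0.2745, 0.0817]
ee_rot: [-3.141, -0.005, -1.091]
force: [5.6, -28.4, -15.8]
width: 0.0002
gripper_force: 13.8
```

Force has climbed to 29 N: either the hard stop or something touching. I'll back off 15 mm and look.

Call:
apply_moves:
  steps:
    - {"translation": [0.009, -0.018, 0], "rotation": [0, 0, 0]}
    - {"translation": [0.018, -0.036, 0], "rotation": [0, 0, 0]}
    - {"translation": [0.023, -0.045, 0], "rotation": [0, 0, 0]}
    - {"translation": [0.032, -0.062, 0], "rotation": [0, 0, 0]}
    - {"translation": [0.041, -0.08, 0], "rotation": [0, 0, 0]}
    - {"translation": [0.05, -0.098, 0], "rotation": [0, 0, 0]}
    - {"translation": [0.05, -0.098, 0], "rotation": [0, 0, 0]}
    - {"translation": [0.05, -0.098, 0], "rotation": [0, 0, 0]}
    - {"translation": [0.05, -0.098, 0], "rotation": [0, 0, 0]}
    - {"translation": [0.05, -0.098, 0], "rotation": [0, 0, 0]}

```text
t: 8.63
eef_pos: [0.4886, -0.2957, 0.0816]
ee_rot: [3.142, 0.0, -1.093]
force: [0.4, 0.2, 0.1]
width: 0.0003
gripper_force: 0.0
```

```bash
python3 - <<'E'
from h import *
s=get_state();print(s['t'],s['eef_pos'],s['force'])
b=grab_frame('side')[210:420,210:430]
cv2.imwrite('pics/c4.png',cv2.resize(b,(628,600)))
E
```

```text
8.6333 [ 0.48861805 -0.29574801  0.08155143] [0.43783733 0.20388728 0.11345213]
```

View pics/c4.png

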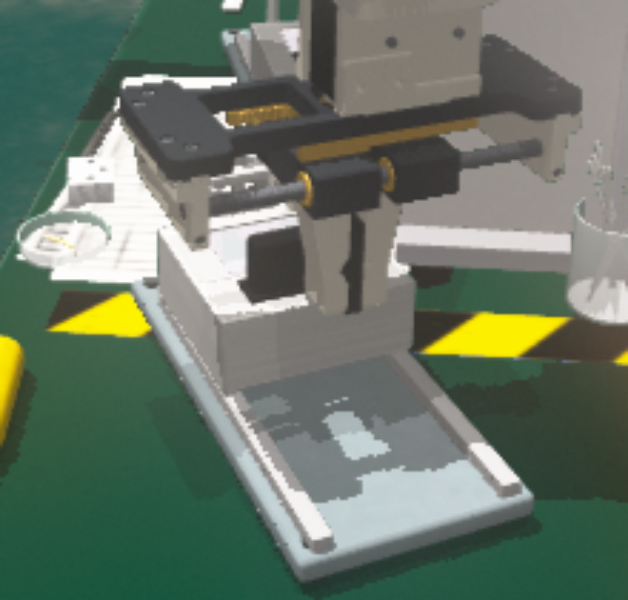

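```bash
python3 - <<'E'
from h import *
np.set_printoptions(precision=4,suppress=True)
s=628/220
a=plane('side',[(322,327)],.1)[0]; b=plane('side',[(247/s+210,240/s+210)],.1)[0]
d=np.array([-.457,.889,0]); print(a,b,(b-a)@d)
E
```

```text
[ 0.4807 -0.3525  0.1   ] [ 0.4411 -0.2755  0.1   ] 0.0865728465409854
```

Call:
apply_moves:
  steps:
    - {"translation": [0.02, -0.04, 0.05], "rotation": [0, 0, 0]}
    - {"translation": [0.04, -0.08, 0.12], "rotation": [0, 0, 0]}
    - {"translation": [0.06, -0.12, 0.2], "rotation": [0, 0, 0]}
    - {"translation": [0.06, -0.22, 0.3], "rotation": [0, 0, 0]}
    - {"translation": [0.04, -0.34, 0.4], "rotation": [0, 0, 0]}
    - {"translation": [0.0, -0.46, 0.5], "rotation": [0, 0, 0]}
    - {"translation": [-0.06, -0.6, 0.5], "rotation": [0, 0, 0]}
    - {"translation": [-0.12, -0.74, 0.5], "rotation": [0, 0, 0]}
    - {"translation": [-0.18, -0.88, 0.5], "rotation": [0, 0, 0]}
    - {"translation": [-0.24, -1.0, 0.5], "rotation": [0, 0, 0]}

```text
t: 9.52
eef_pos: [0.4278, -0.5476, 0.2067]
ee_rot: [-3.142, -0.0, -1.093]
force: [0.7, 0.3, 0.0]
width: 0.0005
gripper_force: 0.0
```

```bash
python3 - <<'E'
from h import *
s=get_state();print(s['t'],s['eef_pos'],s['force'])
a=grab_frame('top')[185:320,355:525]
cv2.imwrite('pics/c5.png',np.vstack([cv2.resize(a,(510,405),interpolation=2)]))
E
```

```text
9.5167 [ 0.42781332 -0.54760533  0.20668963] [0.68341978 0.30505293 0.00197223]
```

View pics/c5.png

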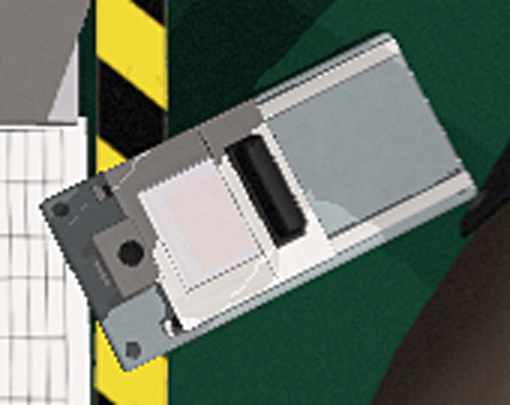

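The top view shows the guard over the coupon, its hood front up against the latch tower at about crop (160,255), and the handle's rear edge from (262,135) to (305,232). I'll check the gap numerically.

```bash
python3 - <<'E'
from h import *
np.set_printoptions(precision=4,suppress=True)
f=lambda P:[(x/3+355,y/3+185) for x,y in P]
d=np.array([-.457,.889,0])
e0=plane('top',f([(390,68),(440,163)]),.1).mean(0); e1=plane('top',f([(262,135),(306,232)]),.1).mean(0)
print('travel',(e1-e0)@d)
h=e1+.007*d
for z in(.1,.115):
    t=plane('top',f([(140,222),(162,290)]),z).mean(0); print('tower face ahead of handle centre',z,(t-h)@d)
# same image features: coupon edge / base front edge
b=plane('top',f([(40,205),(127,368)]),.01).mean(0);print('base front',(b-h)@d)
o=np.array([.4778,-.2745,.1]);print('tool at stop: rear face ahead of tcp',(e1-o)@d)
E
```

```text
travel 0.08615635808633075
tower face ahead of handle centre 0.1 0.07994525050025891
tower face ahead of handle centre 0.115 0.0824831451234408
base front 0.11036001296766441
tool at stop: rear face ahead of tcp 0.012677919266015223
```

Tower face is 80 mm ahead of the handle centre, which is the shut value. Travel was 86 mm, and the 29 N stop was well past the latch's 12 N. The guard is home and the arm is clear.

```bash
python3 -c "
from station import *
print(job_done())"
```

```text
the job is handed in; nothing more can be done
None
```

The loaded (right-hand) fixture's guard is pushed home over the coupon and measures fully shut. I never moved near the empty fixture's guard, and the job is handed in at about 9.6 s.

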